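Clear the rock-sample stage and snap its clip cover on

TASK

Take the wooden scraper block and wipe the three rock chips off the steel plate of the sample stage into the steel chip tray joined to it, never touching the chips with the gripper or the cover; then stand the scraper back on the bench. Pick up the flat clip cover by its handle, lower it onto the plate centred between the two sprung catches, and press straight down until it snaps under both catches and lies flat on the plate. Finish while holding it: keep pressing it down firmly with at least 10 N (under 40 N), do not let go, and leave the other glassware and pots where they are.

Things in the scene. Friction and masses are not known exactly. Their poses are not given: they have to be found in the camera images.
- seat (a point): Centre of the top face of the sample stage's steel plate, 50 mm above the bench; the plate is 102 mm along x, 104 mm along y, on a fixed white box (156 x 104 mm). +y points to the chip tray at that edge, z up. Kerbs 4 mm high stand at x = +-51 mm (outward), catch housings at x = +-68 to 78 mm, 24 mm high. The cover belongs here, its x along this x (either way round).
- nose_a (a point): At rest tip of the sprung catch on the plate's -x side, 10 mm above the plate: a round nose (6 mm radius, 42 mm along y) that slides outward. Free gap between the two noses about 92 mm.
- nose_b (a point): The other catch, +x side. A cover pressed down meets both noses with its underside about 15 mm above the plate; together they resist with some 10 to 18 N while each yields 2 mm; then the force drops suddenly and the noses, now over its top edges, draw it down (up to 12 N) flat onto the plate.
- tray (a point): Centre of the inner floor of the chip tray, 3 mm above the bench, fixed to the stage 95 mm along its +y from the plate centre; axes as seat. Open steel tray, inside 150 mm along x and 80 mm along y (55 to 135 mm from the plate centre), rim 32 mm above the bench, 18 mm below the plate.
- scraper_grip (a point): Centre of the handle of the loose wooden scraper block (about 0.11 kg, standing upright on the bench, z up). Handle 60 mm along x, 16 mm along y (grip it across y), 38 mm high; this point is 39 mm above the underside. Below it the foot: 80 mm along x, 24 mm along y, 20 mm high, flat underside. Top 58 mm above the underside.
- scraper_base (a point): Centre of the scraper's underside, 39 mm below its grip point.
- cover_handle (a point): Centre of the upright handle rib of the loose grey clip cover (about 0.09 kg, lying on the bench plate down, z up). Rib 60 mm along x, 14 mm along y (grip it across y), from 6 to 38 mm above the cover's underside; this point is 22 mm above the underside.
- cover_base (a point): Centre of the cover's underside. The cover's plate is 96 mm along x, 84 mm along y, 6 mm thick; the same axes as the handle.
- chip1_centre (a point): Centre of a loose brown rock chip, about 16 x 13 x 9 mm, 10 g, lying on the steel plate.
- chip2_centre (a point): Centre of the second rock chip, as the first.
- chip3_centre (a point): Centre of the third rock chip, as the first.
- flask: Bystander: loose glass volumetric flask, 68 mm wide, 108 mm high; origin at the centre of its underside.
- cone_flask: Bystander: loose amber conical flask, 74 mm wide, 95 mm high; origin under its centre.
- beaker: Bystander: loose glass beaker, 66 mm wide, 85 mm high; origin under its centre.
- jar: Bystander: loose white jar, 60 mm wide, 75 mm high; origin under its centre.
- dish: Bystander: loose white evaporating dish, 80 mm wide, 30 mm high; origin under its centre.
- vial: Bystander: loose small glass vial, 26 mm wide, 50 mm high; origin under its centre.

How it is judged (in metres and radians):
On the way, in this order (a step that is already met when the one before it is completed fails the run):
1. all three rock chips lie in the chip tray (z of each of chip1_centre, chip2_centre, chip3_centre in the frame of tray below 0.034 m and x of chip1_centre in the frame of tray between -0.076 and 0.076 m and y of chip1_centre in the frame of tray between -0.041 and 0.041 m and x of chip2_centre in the frame of tray between -0.076 and 0.076 m and y of chip2_centre in the frame of tray between -0.041 and 0.041 m and x of chip3_centre in the frame of tray between -0.076 and 0.076 m and y of chip3_centre in the frame of tray between -0.041 and 0.041 m), for 0.2 s.
2. the scraper stands on the bench, free of the gripper, while the cover is not yet on (height (world z) of scraper_base below 0.006 m and angle between scraper_grip's own z axis and vertical below 0.15 rad and contact force between the fingers and scraper below 0.1 N), for 0.2 s.
3. the cover has snapped flat onto the plate under both catches (z of cover_base in the frame of seat between -0.004 and 0.003 m and horizontal distance between cover_base and seat below 0.01 m and angle between the x axis of cover_base and the x axis of seat, either way round below 0.1 rad and angle between cover_base's own z axis and vertical below 0.05 rad), for 0.1 s.
At the end, for the whole second after the job is handed in: Chips in the tray; scraper upright on the bench (9 degrees, 6 mm); cover flat on the plate under both catches (within 3 mm of the plate, 10 mm of its centre, 0.1 rad in yaw, 0.05 rad tilt), still touched by the gripper and pressed onto the plate with 8 to 45 N (all of step 1 and all of step 3 and height (world z) of scraper_base below 0.006 m and angle between scraper_grip's own z axis and vertical below 0.15 rad and contact force between cover and plate between 8 and 45 N and contact force between the fingers and cover above 4 N); the arm keeps its last pose, push and grip.
It fails at once if the gripper or the arm touches a rock chip (contact force between any of the fingers, the arm and chip1 above 0.3 N or contact force between any of the fingers, the arm and chip2 above 0.3 N or contact force between any of the fingers, the arm and chip3 above 0.3 N).
It fails at once if the cover touches a rock chip (contact force between cover and chip1 above 0.3 N or contact force between cover and chip2 above 0.3 N or contact force between cover and chip3 above 0.3 N).
It fails at once if a bystander is moved by more than 30 mm or tipped (distance of any of flask, cone_flask, beaker, jar, dish, vial from where it was at the start of the episode above 0.03 m or angle between any of flask, cone_flask, beaker, jar, dish, vial's own z axis and vertical above 0.5 rad).
It also fails if it takes over 72 s, if anything falls off the work surface, if the arm or the gripper's body presses on something with over 40 N, if the wrist force passes 120 N, or if a joint passes its speed limit or range.

ROBOT

A 6-joint arm with a two-finger parallel gripper is mounted at the origin on the work surface. World frame = base frame: x ahead of the robot, y to its left, z up, the work surface at z = 0. Lengths are in m, angles in degrees, forces in N, time in s.
With the tool pointing down it reaches from about 0.4 to 0.825 m from the base axis. Payload 7 kg.
Tool frame: the origin (TCP) lies midway between the tips of the shut fingers; the grasp point (between the pads) lies ctrl.tcp_to_grasp behind it (ctrl.tcp_to_grasp is the distance from the TCP to the grasp point, in m); y points along the fingers, z is the direction in which the jaws open and shut, and the axes are right-handed (so a half turn about y gives the same grasp; the last joint's range is limited). The gripper opens to 88 mm and grips with 3 to 60 N. Pads are 19 mm wide; open, the fingers measure 130 mm over their backs; the gripper's body (78 mm by 193 mm) begins 47 mm behind the grasp point.
Start: joints at [80.105, 20.546, 0.682, 0, -70.136, -16.507], TCP at [0.3, 0.605, 0.227] pointing down, gripper open.
Joint ranges: [-176.03, 176.03], [-82.01, 121.73], [-58.28, 71.71], [-173.87, 95.51], [-174.79, -0.11], [-173.66, 173.66]. Speed limits (degrees/s): [136.94, 136.94, 172.46, 180, 180, 180].

INTERFACE

Orientations are given as [roll, pitch, yaw] about the fixed x, y, z axes, in that order (R = Rz(yaw) Ry(pitch) Rx(roll)).
In Python, from plant import ctrl, snapshot, silhouettes gives the robot as it stands.
- The arm moves only by the shell command python3 -m pendant 'ROWS'. ROWS is JSON, a list that holds one entry, the list of rows, each a list of 7 numbers: the shift along the tool's x, y, z in cm, then the turn, a rotation vector about the tool's x, y, z in degrees, then the opening, from 0 (shut) to 1 (fully open). In form: [[[x, y, z, rx, ry, rz, hand], ...]]. A call has 1 to 12 rows; each row shifts and turns the commanded pose from where the row before left it, along the tool's axes as they then stand; what a row does not reach is not made up. A row lasts 1/12 s, in which the tool goes at most 41.7 mm and 7.16 degrees, less where a joint would pass 70% of its speed; a pose out of reach is approached as far as the arm can. A call with a gripper value outside its range is refused whole. The fingers move at their own pace and stop on an object; the grip force is fixed at half the most. Time passes only in rows, so rows that do not move let the fingers close. It gives the time, the measured TCP pose, the force and the opening at its end, in the units of the state.
- ctrl.get_obs(): the state, without advancing time (a new reading comes with each control period).
- snapshot(name): name is "scene" or "top" or "wrist"; returns a dict with "image" (420x560x3 uint8, red, green, blue), "camera_matrix" (3x3 intrinsics, pixels), "eye" and "orientation" of the camera in the world; the wrist camera has in their place "mount" (4x4, takes a point from camera to tool coordinates, whose origin is the TCP and whose axes are the tool frame's). Camera axes: x right, y down, z forward; pixel columns grow to the right and rows downward; lengths in m; the calibration is good to about 2 mm. A picture is of the moment at which its call begins: read the wrist's pose just before it. There is no depth.
- ctrl.close_job(): hands the job in, once; it reports no verdict.
Trained networks look in a picture, given as the dict that the camera call returned (one of the last four; its "shot" number tells which), for a name from the list of things; names that differ only in an ending like _2 or _b are one class to them, and where a whole thing is asked for, a point or a joint stands for the part that bears it (a point fixed in the world has none). Each returns a list of dicts, best first, with "confidence" (0 to 1); they miss things now and then, are a little off and sometimes report something else, mostly with a low value. They report only what shows in the picture. A call takes as long as a camera call.
- silhouettes(picture, thing): "mask" (420x560 bool, what is visible of it) and "bbox" ([left, top, width, height] in pixels, round what is visible of it).
The state is a dict: "clock": time; "joint_pos": joint angles; "qvel": joint speeds; "tau": joint torques, N m; "tool_pos": TCP position; "orientation": TCP orientation; "force": force on the tool from outside, world axes, zero at the start; "moment": the same for the moment, N m; "opening": finger opening in m.
Only numpy, scipy, OpenCV 4.12 (cv2) and the standard library are available. Lean on these libraries where they do the work, as an engineer would, in place of code of your own. Each camera call takes 0.05 s, during which the arm holds its last target.

## Working session

There is one attempt and no reset: what is moved stays moved. The work goes in short steps, Python scripts to look and compute and a shell command to move; the robot and the scene stay as the last step left them, time stands still between calls to the robot, and variables do not carry over. Pictures are saved under pics/ and viewed, and the job is handed in when it is done.

```bash
ls; mkdir -p pics; python3 - <<'E'
from plant import ctrl, snapshot, silhouettes
import cv2,numpy as np
print(ctrl.get_obs(), ctrl.tcp_to_grasp)
for n in ["scene","top","wrist"]:
    s=snapshot(n); cv2.imwrite(f"pics/{n}0.png",s["image"][:,:,::-1])
    print(n,{k:v for k,v in s.items() if k!="image"})
E
```

```text
pics
{'clock': 0.0, 'joint_pos': array([ 8.01038101e+01,  2.05925148e+01,  6.34217908e-01, -1.94092746e-02,
       -7.01369040e+01, -1.65056495e+01]), 'qvel': array([ 0.03175233,  0.01563863,  0.10708484, -0.07350593,  0.02434468,
        0.00566675]), 'tau': array([ 1.85792938e-03, -5.82717919e+01,  2.93053794e+01,  6.99704424e+00,
        6.73410657e-03, -1.72020459e-04]), 'tool_pos': array([0.29997183, 0.60413569, 0.22561612]), 'orientation': array([-8.99035379e+01,  9.55602118e-03,  1.53591559e+02]), 'force': array([ 0.18548982, -0.44277647, -0.39859994]), 'moment': array([ 0.05094523, -0.01041701,  0.03075509]), 'opening': 0.08754474570484372} 0.0188
scene {'camera_matrix': array([[463.6130324 ,   0.        , 281.04780617],
       [  0.        , 463.6130324 , 204.04109131],
       [  0.        ,   0.        ,   1.        ]]), 'eye': array([ 1.3625794 , -0.16984418,  0.82315874]), 'orientation': array([-132.86944019,    0.66721074,   74.0611578 ]), 'shot': 1}
top {'camera_matrix': array([[416.83757286,   0.        , 271.04655603],
       [  0.        , 416.83757286, 207.12136773],
       [  0.        ,   0.        ,   1.        ]]), 'eye': array([0.44194606, 0.02316876, 0.87959088]), 'orientation': array([-170.61221214,    1.89902428,  -91.34453726]), 'shot': 2}
wrist {'camera_matrix': array([[355.36880927,   0.        , 274.02903852],
       [  0.        , 355.36880927, 204.70859181],
       [  0.        ,   0.        ,   1.        ]]), 'mount': array([[ 6.58501805e-04,  9.62375468e-01,  2.71722329e-01,
        -7.29855778e-02],
       [-8.29599991e-04, -2.71721769e-01,  9.62375494e-01,
        -1.57439772e-01],
       [ 9.99999439e-01, -8.59146843e-04,  6.19457405e-04,
        -8.52138459e-04],
       [ 0.00000000e+00,  0.00000000e+00,  0.00000000e+00,
         1.00000000e+00]]), 'shot': 3}
```

View pics/scene0.png

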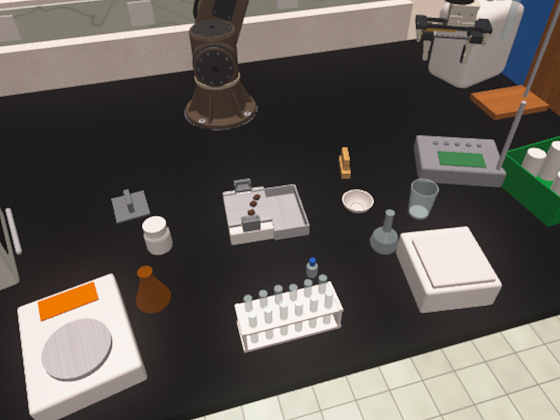

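View pics/top0.png

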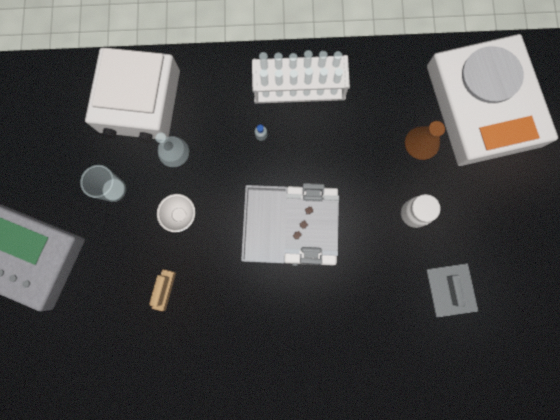

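View pics/wrist0.png

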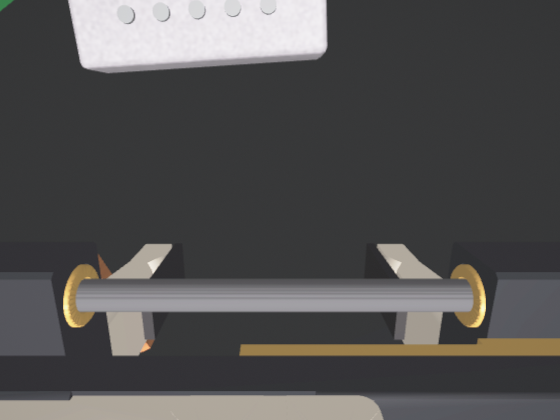

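```bash
cat > h.py <<'E'
from plant import ctrl, snapshot, silhouettes
import cv2,numpy as np
from scipy.spatial.transform import Rotation as R
from scipy.optimize import minimize
def rpy(o): return R.from_euler('xyz',o,degrees=True).as_matrix()
def snap(n):
    o=ctrl.get_obs(); s=snapshot(n)
    if n=="wrist":
        T=np.eye(4);T[:3,:3]=rpy(o["orientation"]);T[:3,3]=o["tool_pos"];W=T@s["mount"]
        s["Rw"]=W[:3,:3];s["e"]=W[:3,3]
    else: s["Rw"]=rpy(s["orientation"]);s["e"]=np.array(s["eye"])
    return s
def proj(s,P):
    q=(np.asarray(P,float)-s["e"])@s["Rw"]; q=q@s["camera_matrix"].T
    return q[:,:2]/q[:,2:]
def back(s,uv,z):
    uv=np.atleast_2d(uv).astype(float)
    d=np.c_[uv,np.ones(len(uv))]@np.linalg.inv(s["camera_matrix"]).T@s["Rw"].T
    return s["e"]+d*((z-s["e"][2])/d[:,2])[:,None]
def box(x0,x1,y0,y1,z0,z1): return np.array([[x,y,z] for x in(x0,x1) for y in(y0,y1) for z in(z0,z1)])
SCR=[box(-.04,.04,-.012,.012,0,.02),box(-.03,.03,-.008,.008,.02,.058)]
COV=[box(-.048,.048,-.042,.042,0,.006),box(-.03,.03,-.007,.007,.006,.038)]
def place(P,x,y,yaw,z=0):
    c,s=np.cos(yaw),np.sin(yaw); return P@np.array([[c,s,0],[-s,c,0],[0,0,1]])+[x,y,z]
def render(s,model,p,z=0):
    m=np.zeros((420*4,560*4),np.uint8)
    for b in model:
        uv=proj(s,place(b,*p,z)); cv2.fillConvexPoly(m,cv2.convexHull(((uv+.5)*4).astype(np.int32)),1)
    return cv2.resize(m.astype(np.float32),(560,420),interpolation=cv2.INTER_AREA)
def fit(s,mask,model,p0,z=0):
    M=mask.astype(np.float32)
    def f(q):
        p=[q[0]/100,q[1]/100,q[2]/10]; r=render(s,model,p,z); return 1-np.minimum(r,M).sum()/np.maximum(r,M).sum()
    best=None
    for a in np.arange(0,180,15):
        q=[p0[0]*100,p0[1]*100,np.deg2rad(a)*10]
        v=f(q)
        if best is None or v<best[0]: best=(v,q)
    r=minimize(f,best[1],method='Nelder-Mead',options=dict(initial_simplex=np.array([best[1]]+[np.array(best[1])+d for d in ([1,0,0],[0,1,0],[0,0,1.5])]),maxiter=300,xatol=.003,fatol=1e-5))
    q=r.x; return [q[0]/100,q[1]/100,np.rad2deg(q[2]/10)],1-r.fun
E
python3 - <<'E'
from h import *
for n in ["top","scene"]:
    s=snap(n)
    for t,m,z in [("scraper_grip",SCR,.02),("cover_handle",COV,.005)]:
        D=silhouettes(s,t)
        for d in D[:2]:
            ys,xs=np.nonzero(d["mask"]); c=back(s,[xs.mean(),ys.mean()],z)[0]
            print(n,t,d["confidence"],d["bbox"],c[:2],fit(s,d["mask"],m,c))
    for t in ["chip1_centre"]:
        for d in silhouettes(s,t):
            ys,xs=np.nonzero(d["mask"]); print(n,t,d["confidence"],d["bbox"],back(s,[xs.mean(),ys.mean()],.0545))
    for t,z in [("flask",.03),("cone_flask",.03),("beaker",.04),("jar",.035),("dish",.015),("vial",.025)]:
        for d in silhouettes(s,t)[:1]:
            ys,xs=np.nonzero(d["mask"]); print(n,t,d["confidence"],d["bbox"],back(s,[xs.mean(),ys.mean()],z)[0,:2])
    if n=="top":
        cv2.imwrite("pics/topcrop.png",cv2.resize(s["image"][175:275,225:360,::-1],None,fx=5.9,fy=5.9,interpolation=cv2.INTER_CUBIC))
    else: cv2.imwrite("pics/scenecrop.png",cv2.resize(s["image"][170:250,210:320,::-1],None,fx=7,fy=7,interpolation=cv2.INTER_CUBIC))
E
```

```text
top scraper_grip 0.72 [149.0, 270.2, 25.7, 44.0] [0.41876745 0.27386749] ([np.float64(0.4191031937229461), np.float64(0.27367936098232737), np.float64(163.6777258775883)], np.float64(0.936427652835846))
top cover_handle 0.59 [427.7, 261.9, 49.8, 55.3] [ 0.40537438 -0.31511241] ([np.float64(0.4062239998829105), np.float64(-0.3154301024089601), np.float64(6.973939036232298)], np.float64(0.9759572744369507))
top flask 0.73 [156.7, 134.6, 31.6, 34.9] [0.71130731 0.25688456]
top cone_flask 0.83 [401.8, 122.1, 42.8, 39.2] [ 0.71486763 -0.27749458]
top beaker 0.82 [82.7, 168.6, 44.2, 37.1] [0.64002308 0.39879212]
top jar 0.75 [405.1, 196.6, 34.1, 29.6] [ 0.56524956 -0.25530666]
top dish 0.77 [157.8, 196.6, 40.2, 35.8] [0.57815315 0.24995339]
top vial 0.56 [253.8, 126.2, 13.4, 13.9] [0.74659072 0.06585498]
scene cover_handle 0.61 [110.8, 189.0, 40.6, 36.7] [ 0.40956586 -0.31481455] ([np.float64(0.40783706873051573), np.float64(-0.3143096065617723), np.float64(6.843415664255377)], np.float64(0.946504533290863))
scene flask 0.75 [372.6, 206.7, 28.6, 48.6] [0.71558693 0.25763703]
scene cone_flask 0.73 [135.6, 263.7, 36.1, 53.0] [ 0.72195205 -0.27852597]
scene beaker 0.61 [407.1, 178.9, 29.5, 40.9] [0.62946291 0.39787962]
scene jar 0.87 [141.6, 215.2, 31.7, 39.5] [ 0.56477485 -0.25258313]
scene dish 0.79 [343.9, 190.9, 30.7, 21.5] [0.56840131 0.25246777]
scene vial 0.54 [308.5, 259.4, 7.6, 16.2] [0.7536901  0.06527592]
```

View pics/topcrop.png

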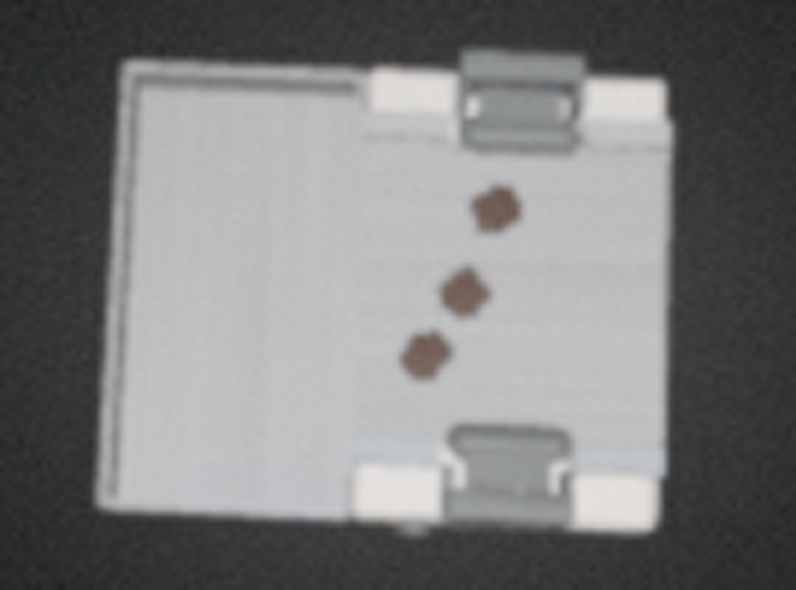

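View pics/scenecrop.png

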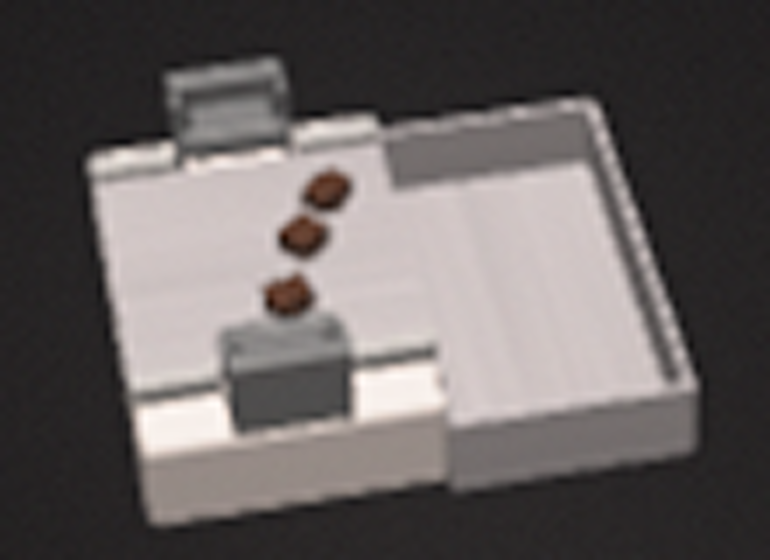

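```bash
cat >> h.py <<'E'
def plan(x,y,z,yaw):
    """delta after first turning to yaw: print turn and tool-frame shift (cm)"""
    o=ctrl.get_obs(); p=o["tool_pos"]; cy=o["orientation"][2]
    dy=(yaw-cy+180)%360-180
    a=np.deg2rad(cy+dy); d=np.array([x,y,z])-p
    b=np.deg2rad(cy)
    f=lambda a:np.round(100*np.array([np.cos(a)*d[0]+np.sin(a)*d[1],-d[2],-np.sin(a)*d[0]+np.cos(a)*d[1]]),2)
    print("pos",np.round(p,4),"rpy",np.round(o["orientation"],2),"| turn ry",round(-dy,2),"then shift cm",f(a),"| shift first",f(b),"| F",np.round(o["force"],2),"open",round(o["opening"],4),"t",o["clock"])
E
python3 - <<'E'
from h import *
s=snap("top")
f=lambda px,py:[px/5.9+225-.4,py/5.9+175-.4]
print("plate",back(s,[f(515,302)],.05))
# plate/box right edge corners (bottom right of box at z .05) and left edge
print(back(s,[f(670,125),f(660,475)],.05))
print("chips",back(s,[f(496,209),f(465,293),f(426,356)],.0545))
print("tray rim",back(s,[f(122,62),f(97,510)],.032))
plan(.50,.03,.25,180)
E
```

```text
plate [[ 0.5396544  -0.03323736  0.05      ]]
[[ 0.59902698 -0.08844761  0.05      ]
 [ 0.48024013 -0.07922397  0.05      ]]
chips [[ 0.57098083 -0.02776271  0.0545    ]
 [ 0.54263537 -0.01625036  0.0545    ]
 [ 0.52170901 -0.00241557  0.0545    ]]
tray rim [[0.63083094 0.10060908 0.032     ]
 [0.47396521 0.11130208 0.032     ]]
pos [0.3001 0.6046 0.2266] rpy [-90.    0.  153.6] | turn ry -26.4 then shift cm [-19.99  -2.34  57.46] | shift first [-43.45  -2.34  42.58] | F [0.28 0.17 0.12] open 0.0878 t 1.2
```

```bash
python3 -m pendant '[[[0,0,0,0,-5.6,0,1],[0,0,0,0,-5.6,0,1],[0,0,0,0,-5.6,0,1],[0,0,0,0,-5.6,0,1],[-1.43,-0.15,3.5,0,0,0,1],[-1.43,-0.15,3.5,0,0,0,1],[-1.43,-0.15,3.5,0,0,0,1],[-1.43,-0.15,3.5,0,0,0,1],[-1.43,-0.15,3.5,0,0,0,1],[-1.43,-0.15,3.5,0,0,0,1],[-1.43,-0.15,3.5,0,0,0,1],[-1.43,-0.15,3.5,0,0,0,1]]]'
python3 -m pendant '[[[-1.43,-0.15,3.5,0,0,0,1],[-1.43,-0.15,3.5,0,0,0,1],[-1.43,-0.15,3.5,0,0,0,1],[-1.43,-0.15,3.5,0,0,0,1],[-1.43,-0.15,3.5,0,0,0,1],[-1.43,-0.15,3.5,0,0,0,1],[-1.43,-0.15,3.5,0,0,0,1],[-1.43,-0.15,3.5,0,0,0,1],[0,0,0,0,0,0,1],[0,0,0,0,0,0,1]]]'
python3 - <<'E'
from h import *
s=snap("wrist"); plan(.49,.03,.25,176)
cv2.imwrite("pics/w1.png",s["image"][:,:,::-1])
np.savez("w1.npz",K=s["camera_matrix"],Rw=s["Rw"],e=s["e"],im=s["image"])
for d in silhouettes(s,"chip1_centre"):
    ys,xs=np.nonzero(d["mask"]); print(d["confidence"],d["bbox"],back(s,[xs.mean(),ys.mean()],.0545))
E
```

```text
clock: 2.2
tool_pos: [0.3949, 0.3155, 0.2389]
orientation: [-90.0, 0.0, 176.0]
force: [1.4, 0.4, -0.2]
opening: 0.0878
clock: 3.03
tool_pos: [0.4896, 0.028, 0.2506]
orientation: [-90.0, 0.0, 175.8]
force: [0.0, 0.2, 0.5]
opening: 0.0879
pos [0.4894 0.0291 0.2506] rpy [-90.01   0.   175.85] | turn ry -0.15 then shift cm [-0.06  0.06 -0.09] | shift first [-0.06  0.06 -0.09] | F [-0.34  0.23  0.05] open 0.0878 t 3.0833
0.5 [293.4, 134.3, 20.2, 23.4] [[ 0.5217854  -0.00161243  0.0545    ]]
```

View pics/w1.png

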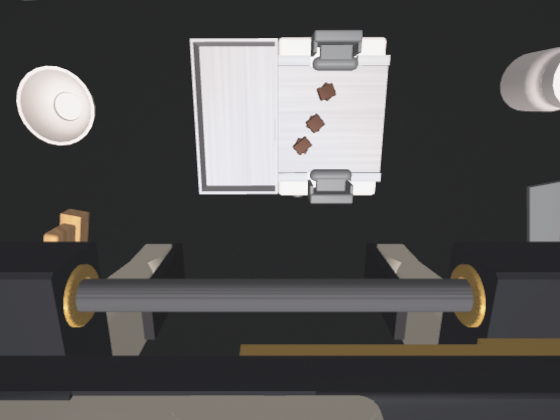

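```bash
python3 - <<'E'
import numpy as np,cv2
d=np.load("w1.npz"); im=d["im"][:,:,::-1]
c=cv2.resize(im[28:208,185:395],None,fx=3.3,fy=3.3,interpolation=cv2.INTER_CUBIC)
cv2.imwrite("pics/w1c.png",c)
E
```

```text
(no output)
```

View pics/w1c.png

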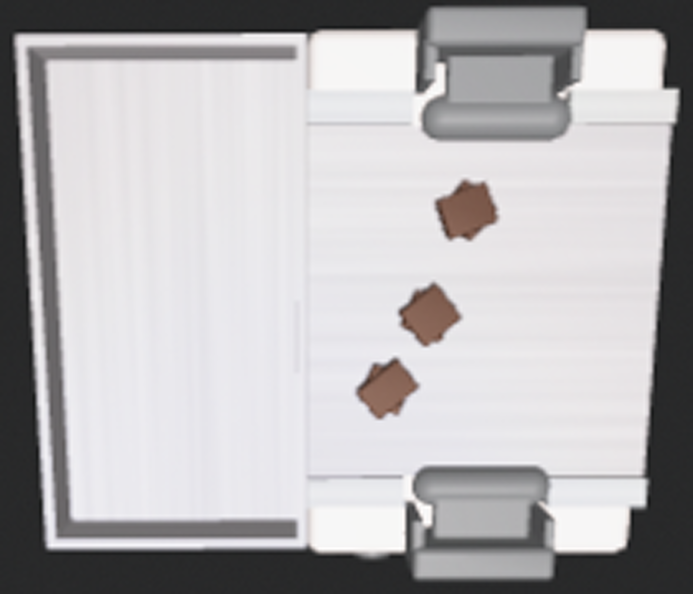

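```bash
python3 - <<'E'
import sys; from h import *
d=np.load("w1.npz"); s=dict(camera_matrix=d["K"],Rw=d["Rw"],e=d["e"])
f=lambda px,py:[px/3.3+185-.35,py/3.3+28-.35]
A=back(s,[f(495,139),f(481,466)],.060); print("noses",A,"mid",A.mean(0),"gap",np.linalg.norm(A[0]-A[1]))
v=A[0]-A[1]; print("yaw",np.rad2deg(np.arctan2(v[1],v[0])))
N=back(s,[f(421,118),f(570,118),f(412,487),f(549,487)],.062);print("nose y ends",N)
E=back(s,[f(672,125),f(645,478),f(307,124),f(307,476)],.05);print("plate",E,E.mean(0))
for i in((0,1),(2,3)):
    v=E[i[0]]-E[i[1]]; print(np.rad2deg(np.arctan2(v[1],v[0])))
T=back(s,[f(15,33),f(47,549)],.032); v=T[0]-T[1]; print("tray",T,T.mean(0),np.rad2deg(np.arctan2(v[1],v[0])),np.linalg.norm(v))
C=back(s,[f(467,210),f(430,314),f(387,388)],.057);print("chips",C)
p=np.array([A.mean(0)[0],N[:,:2].mean(0)[1]]);print(p)
E
```

```text
noses [[ 0.58903862 -0.03468856  0.06      ]
 [ 0.49725172 -0.02789009  0.06      ]] mid [ 0.54314517 -0.03128932  0.06      ] gap 0.09203832707688336
yaw -4.236047911443082
nose y ends [[ 0.59584608 -0.01416061  0.062     ]
 [ 0.59278331 -0.05513357  0.062     ]
 [ 0.49281389 -0.00677296  0.062     ]
 [ 0.48974266 -0.0477184   0.062     ]]
plate [[ 0.58977871 -0.08690856  0.05      ]
 [ 0.48782028 -0.0798604   0.05      ]
 [ 0.59782036  0.01707949  0.05      ]
 [ 0.4962679   0.02439442  0.05      ]] [ 0.54292181 -0.03132376  0.05      ]
-3.954442105331489
-4.1199563553193475
tray [[0.63095457 0.10060036 0.032     ]
 [0.47498817 0.11185122 0.032     ]] [0.55297137 0.10622579 0.032     ] -4.125966356185235 0.15637167507741476
chips [[ 0.57083287 -0.02668082  0.057     ]
 [ 0.54267842 -0.01489347  0.057     ]
 [ 0.52219597 -0.00122382  0.057     ]]
[ 0.54314517 -0.03094639]
```

```bash
python3 - <<'E'
from h import *
plan(.36,.29,.20,164)
E
```

```text
pos [0.4892 0.0299 0.2506] rpy [-90.01   0.   175.95] | turn ry 11.95 then shift cm [ 19.59   5.06 -21.44] | shift first [ 14.73   5.06 -25.03] | F [ 0.07  0.02 -0.11] open 0.0873 t 3.1333
```

```bash
python3 -m pendant '[[[0,0,0,0,6,0,1],[0,0,0,0,6,0,1],[2.45,0.63,-2.68,0,0,0,1],[2.45,0.63,-2.68,0,0,0,1],[2.45,0.63,-2.68,0,0,0,1],[2.45,0.63,-2.68,0,0,0,1],[2.45,0.63,-2.68,0,0,0,1],[2.45,0.63,-2.68,0,0,0,1],[2.45,0.63,-2.68,0,0,0,1],[2.45,0.63,-2.68,0,0,0,1],[0,0,0,0,0,0,1],[0,0,0,0,0,0,1]]]'
python3 - <<'E'
from h import *
s=snap("wrist"); plan(.36,.29,.20,164)
cv2.imwrite("pics/w2.png",s["image"][:,:,::-1])
for d in silhouettes(s,"scraper_grip")[:2]:
    print(d["confidence"],d["bbox"],fit(s,d["mask"],SCR,[.419,.274]))
E
```

```text
clock: 4.13
tool_pos: [0.3581, 0.2924, 0.1998]
orientation: [-90.0, -0.0, 164.3]
force: [-0.8, -0.5, -0.0]
opening: 0.0879
pos [0.3587 0.2914 0.2001] rpy [-8.9970e+01 -1.0000e-02  1.6424e+02] | turn ry 0.24 then shift cm [-0.16  0.01  0.1 ] | shift first [-0.16  0.01  0.1 ] | F [ 0.43 -0.09  0.62] open 0.0879 t 4.1833
0.69 [261.7, 67.2, 28.5, 89.3] ([np.float64(0.42014835863069394), np.float64(0.27522763057253824), np.float64(164.87912749659176)], np.float64(0.9837289452552795))
```

View pics/w2.png

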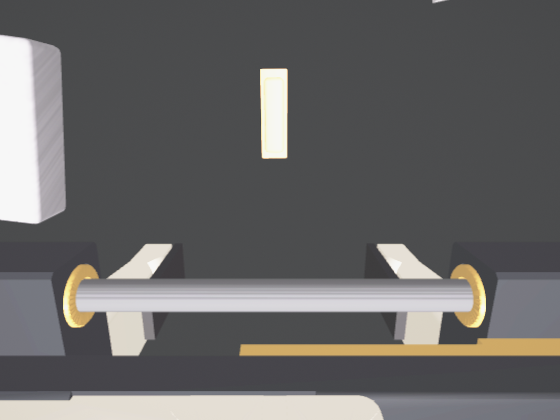

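```bash
python3 - <<'E'
from h import *
s=snap("top"); print(back(s,[[83,240],[45,310]],.06))
plan(.420,.275,.10,165); plan(.420,.275,.023,165)
E
```

```text
[[0.52243215 0.42453294 0.06      ]
 [0.38761055 0.49277323 0.06      ]]
pos [0.3597 0.2902 0.2003] rpy [-90.01   0.   164.06] | turn ry -0.94 then shift cm [-6.22 10.03 -0.09] | shift first [-6.22 10.03 -0.19] | F [ 0.76 -0.4   0.2 ] open 0.0874 t 4.2833
pos [0.3597 0.2902 0.2003] rpy [-90.01   0.   164.06] | turn ry -0.94 then shift cm [-6.22 17.73 -0.09] | shift first [-6.22 17.73 -0.19] | F [ 0.76 -0.4   0.2 ] open 0.0874 t 4.2833
```

```bash
python3 -m pendant '[[[-3.1,0,-0.05,0,-0.9,0,1],[-3.1,0,-0.05,0,0,0,1],[0,3,0,0,0,0,1],[0,3,0,0,0,0,1],[0,3,0,0,0,0,1],[0,3,0,0,0,0,1],[0,0,0,0,0,0,1]]]'
python3 - <<'E'
from h import *
plan(.420,.275,.024,165)
s=snap("wrist");cv2.imwrite("pics/w3.png",s["image"][:,:,::-1])
E
```

```text
clock: 4.87
tool_pos: [0.4181, 0.2706, 0.0755]
orientation: [-89.6, -0.2, 164.7]
force: [0.5, -1.2, -0.5]
opening: 0.0877
pos [0.4181 0.2706 0.0755] rpy [-89.58  -0.22 164.71] | turn ry -0.29 then shift cm [-0.07  5.15 -0.48] | shift first [-0.07  5.15 -0.48] | F [ 0.5  -1.21 -0.48] open 0.0877 t 4.8667
```

View pics/w3.png

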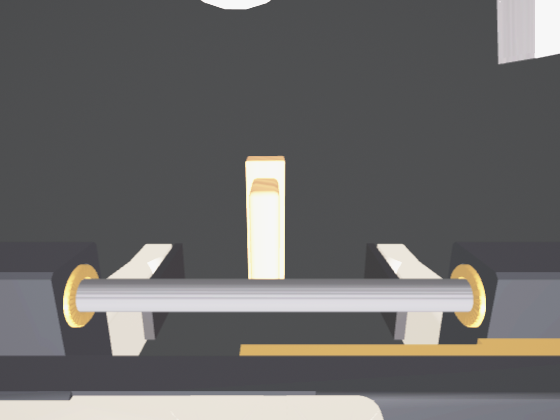

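```bash
python3 -m pendant '[[[0,1.7,-0.2,0,0,0,1],[0,1.7,-0.1,0,0,0,1],[0,1.2,0,0,0,0,1],[0,0.4,0,0,0,0,1],[0,0,0,0,0,0,1],[0,0,0,0,0,0,1]]]'
python3 - <<'E'
from h import *
plan(.420,.275,.024,165)
E
```

```text
clock: 5.42
tool_pos: [0.4216, 0.2779, 0.0317]
orientation: [-90.1, 0.1, 164.9]
force: [-0.5, -0.6, 0.1]
opening: 0.0876
pos [0.4216 0.2779 0.0317] rpy [-9.010e+01  6.000e-02  1.649e+02] | turn ry -0.1 then shift cm [0.08 0.77 0.33] | shift first [0.08 0.77 0.33] | F [-0.48 -0.57  0.15] open 0.0876 t 5.4167
```

```bash
python3 -m pendant '[[[0,0.4,0.2,0,0,0,1],[0,0.35,0.1,0,0,0,1],[0,0,0,0,0,0,1],[0,0,0,0,0,0,0.6],[0,0,0,0,0,0,0.3],[0,0,0,0,0,0,0.1],[0,0,0,0,0,0,0],[0,0,0,0,0,0,0],[0,0,0,0,0,0,0]]]'
python3 - <<'E'
from h import *
plan(.420,.275,.024,165)
E
```

```text
clock: 6.17
tool_pos: [0.42, 0.2745, 0.0227]
orientation: [-90.0, 0.0, 164.9]
force: [0.2, -0.3, 1.2]
opening: 0.0536
pos [0.42   0.2745 0.0227] rpy [-90.    0.  164.9] | turn ry -0.1 then shift cm [ 0.02 -0.13 -0.05] | shift first [ 0.02 -0.13 -0.05] | F [ 0.19 -0.25  1.21] open 0.0536 t 6.1667
```

```bash
python3 -m pendant '[[[0,0,0,0,0,0,0],[0,0,0,0,0,0,0],[0,0,0,0,0,0,0],[0,0,0,0,0,0,0],[0,0,0,0,0,0,0],[0,0,0,0,0,0,0],[0,0,0,0,0,0,0],[0,0,0,0,0,0,0]]]'
python3 - <<'E'
from h import *
plan(.420,.275,.024,165)
E
```

```text
clock: 6.83
tool_pos: [0.42, 0.2745, 0.0226]
orientation: [-90.0, -0.0, 164.9]
force: [0.1, 0.4, -0.3]
opening: 0.0155
pos [0.42   0.2745 0.0226] rpy [-90.    -0.   164.89] | turn ry -0.11 then shift cm [ 0.01 -0.14 -0.05] | shift first [ 0.01 -0.14 -0.05] | F [ 0.09  0.41 -0.33] open 0.0155 t 6.8333
```

```bash
python3 -m pendant '[[[0,-1.5,0,0,0,0,0],[0,-3,0,0,0,0,0],[0,-3,0,0,0,0,0],[0,-3,0,0,0,0,0],[0,-2.2,0,0,-5.5,0,0],[0,0,0,0,-5.5,0,0],[0,0,0,0,0,0,0]]]'
python3 - <<'E'
from h import *
plan(.542,-.0612,.15,175.9)
E
```

```text
clock: 7.42
tool_pos: [0.4204, 0.275, 0.1511]
orientation: [-90.2, 0.1, 176.1]
force: [-0.0, 0.3, -1.8]
opening: 0.0158
pos [0.4204 0.275  0.1511] rpy [-9.0160e+01  9.0000e-02  1.7614e+02] | turn ry 0.24 then shift cm [-14.54   0.11  32.67] | shift first [-14.4    0.11  32.73] | F [-0.05  0.34 -1.84] open 0.0158 t 7.4167
```

```bash
python3 -m pendant '[[[-0.8,0,1.7,0,0.2,0,0],[-1.5,0,3.4,0,0,0,0],[-1.5,0,3.4,0,0,0,0],[-1.5,0,3.4,0,0,0,0],[-1.5,0,3.4,0,0,0,0],[-1.5,0,3.4,0,0,0,0],[-1.5,0,3.4,0,0,0,0],[-1.5,0,3.4,0,0,0,0],[-1.5,0,3.4,0,0,0,0],[-1.7,0,3.7,0,0,0,0],[0,0,0,0,0,0,0],[0,0,0,0,0,0,0]]]'
python3 - <<'E'
from h import *
plan(.542,-.0612,.0736,175.9)
s=snap("wrist");cv2.imwrite("pics/w4.png",s["image"][:,:,::-1])
E
```

```text
clock: 8.42
tool_pos: [0.5395, -0.0639, 0.1479]
orientation: [-90.0, -0.2, 175.3]
force: [-0.1, 1.1, -1.3]
opening: 0.0159
pos [ 0.5395 -0.0639  0.1479] rpy [-89.96  -0.18 175.27] | turn ry -0.63 then shift cm [-0.23  7.43 -0.28] | shift first [-0.23  7.43 -0.29] | F [-0.08  1.11 -1.35] open 0.0159 t 8.4167
```

View pics/w4.png

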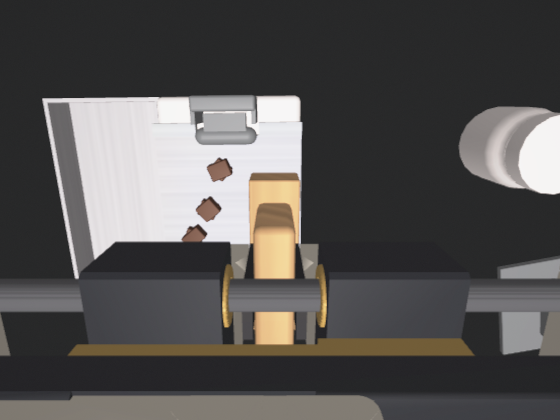

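```bash
python3 -m pendant '[[[0,2,0,0,0,0,0],[0,2,0,0,0,0,0],[0,1,0,0,0,0,0],[0,0,0,0,0,0,0],[0,0,0,0,0,0,0],[0,0,0,0,0,0,0],[0,0,0,0,0,0,0]]]'
python3 - <<'E'
from h import *
plan(.542,-.0612,.0736,175.9)
s=snap("wrist");cv2.imwrite("pics/w5.png",s["image"][:,:,::-1])
o=ctrl.get_obs();p=o["tool_pos"];bz=p[2]-.0226
a=np.deg2rad(o["orientation"][2])
uv=proj(s,place(box(-.04,-.0399,-.012,.012,0.0,.02),p[0],p[1],a,bz));print(np.round(uv,1))
print(np.round(proj(s,place(box(-.03,-.0299,-.008,.008,0.0579,.058),p[0],p[1],a,bz)),1))
E
```

```text
clock: 9.05
tool_pos: [0.541, -0.061, 0.1007]
orientation: [-90.0, 0.1, 175.7]
force: [0.1, -0.6, -0.7]
opening: 0.0159
pos [ 0.541  -0.061   0.1007] rpy [-9.0020e+01  1.0000e-01  1.7573e+02] | turn ry -0.17 then shift cm [-0.1   2.71  0.01] | shift first [-0.1   2.71  0.01] | F [ 0.12 -0.59 -0.68] open 0.0159 t 9.05
[[252.4 171.9]
 [249.8 179.9]
 [299.1 171.9]
 [302.1 179.8]
 [252.4 172.1]
 [249.9 180.1]
 [299.1 172.1]
 [302.1 180. ]]
[[254.6 227.9]
 [254.6 228. ]
 [298.5 227.9]
 [298.5 228. ]
 [254.6 228.2]
 [254.6 228.3]
 [298.5 228.2]
 [298.5 228.3]]
```

View pics/w5.png

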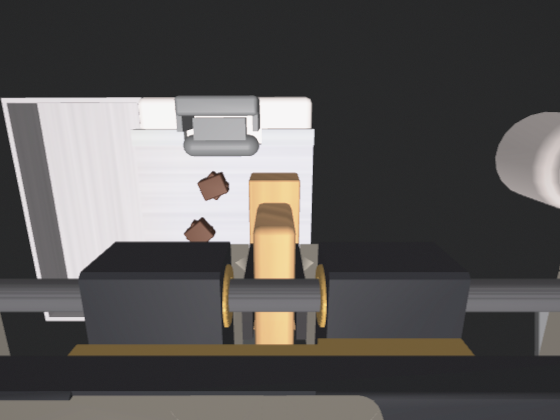

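```bash
python3 -m pendant '[[[-0.1,0.8,0,0,-0.2,0,0],[0,0.8,0,0,0,0,0],[0,0.6,0,0,0,0,0],[0,0.3,0,0,0,0,0],[0,0,0,0,0,0,0],[0,0,0,0,0,0,0],[0,0,0,0,0,0,0]]]'
python3 - <<'E'
from h import *
plan(.542,-.0612,.0736,175.9)
E
```

```text
clock: 9.68
tool_pos: [0.5414, -0.0616, 0.0747]
orientation: [-90.0, 0.0, 175.9]
force: [0.0, -0.0, -0.1]
opening: 0.0157
pos [ 0.5414 -0.0616  0.0747] rpy [-89.99   0.   175.9 ] | turn ry 0.0 then shift cm [-0.06  0.11 -0.05] | shift first [-0.06  0.11 -0.05] | F [ 0.04 -0.04 -0.13] open 0.0157 t 9.6833
```

```bash
python3 -m pendant '[[[-0.05,0.1,0,0,0,0,0],[0,0,-0.3,0,0,0,0],[0,0,-0.5,0,0,0,0],[0,0,-0.5,0,0,0,0],[0,0,-0.5,0,0,0,0],[0,0,-0.5,0,0,0,0],[0,0,-0.5,0,0,0,0],[0,0,-0.5,0,0,0,0],[0,0,-0.5,0,0,0,0],[0,0,-0.5,0,0,0,0],[0,0,-0.5,0,0,0,0],[0,0,0,0,0,0,0]]]'
python3 - <<'E'
from h import *
plan(.542,-.0612,.0736,175.9)
s=snap("wrist");cv2.imwrite("pics/w6.png",s["image"][:,:,::-1])
s=snap("scene");cv2.imwrite("pics/s6.png",cv2.resize(s["image"][140:260,190:350,::-1],None,fx=4.5,fy=4.5))
E
```

```text
clock: 10.68
tool_pos: [0.5454, -0.0129, 0.0737]
orientation: [-90.0, 0.0, 175.9]
force: [-0.1, -0.5, -1.7]
opening: 0.0157
pos [ 0.5454 -0.0129  0.0737] rpy [-9.0010e+01  1.0000e-02  1.7594e+02] | turn ry 0.04 then shift cm [-0.01  0.01  4.84] | shift first [-0.01  0.01  4.84] | F [-0.06 -0.47 -1.71] open 0.0157 t 10.6833
```

View pics/w6.png

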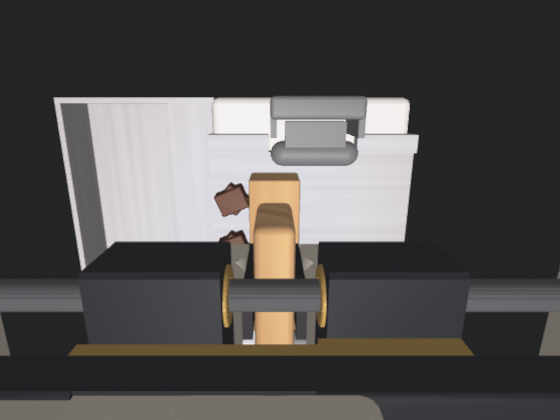

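View pics/s6.png

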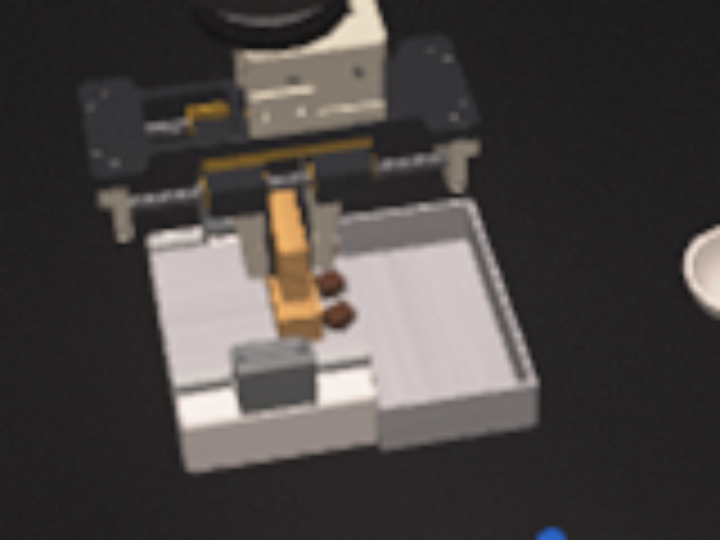

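```bash
python3 -m pendant '[[[0,0,-0.5,0,0,0,0],[0,0,-0.5,0,0,0,0],[0,0,-0.5,0,0,0,0],[0,0,-0.5,0,0,0,0],[0,0,-0.5,0,0,0,0],[0,0,-0.5,0,0,0,0],[0,0,-0.5,0,0,0,0],[0,0,-0.5,0,0,0,0],[0,0,-0.5,0,0,0,0],[0,0,-0.4,0,0,0,0],[0,0,0,0,0,0,0],[0,0,0,0,0,0,0]]]'
python3 - <<'E'
from h import *
plan(.542,-.0612,.0736,175.9)
s=snap("wrist");cv2.imwrite("pics/w7.png",s["image"][:,:,::-1])
s=snap("scene");cv2.imwrite("pics/s7.png",cv2.resize(s["image"][140:260,190:350,::-1],None,fx=4.5,fy=4.5))
E
```

```text
clock: 11.78
tool_pos: [0.5487, 0.0354, 0.0737]
orientation: [-90.0, -0.0, 175.9]
force: [-0.0, -0.6, -1.5]
opening: 0.0158
pos [0.5487 0.0354 0.0737] rpy [-90.    -0.   175.93] | turn ry 0.03 then shift cm [-0.03  0.01  9.68] | shift first [-0.02  0.01  9.68] | F [-0.   -0.58 -1.48] open 0.0158 t 11.7833
```

View pics/w7.png

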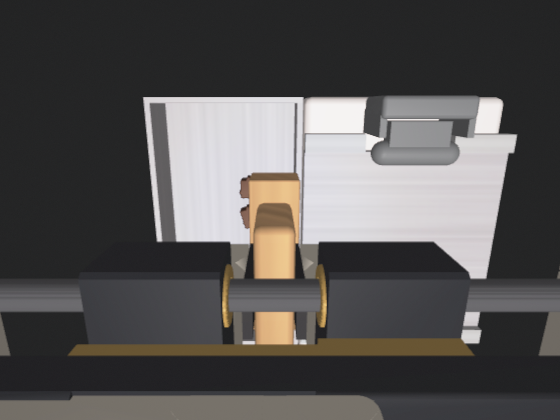

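View pics/s7.png

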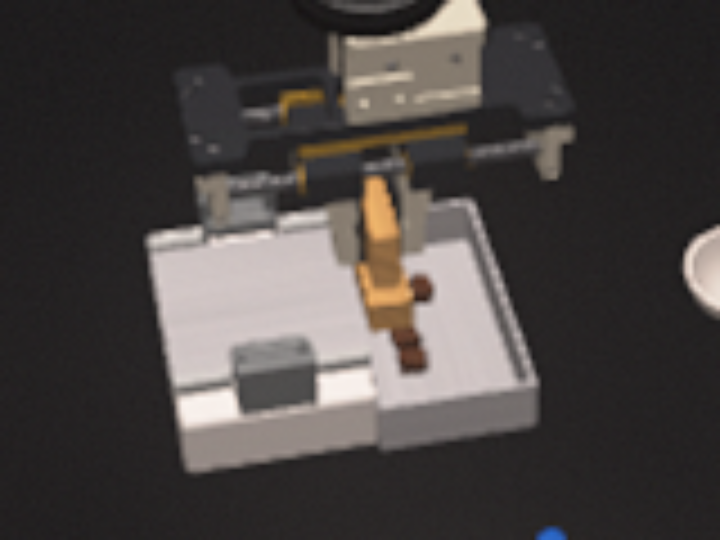

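```bash
python3 -m pendant '[[[0,-1,0,0,0,0,0],[0,-2.5,0,0,0,0,0],[0,-3,0,0,0,0,0],[0,-2.5,0,0,0,0,0],[0,0,0,0,0,0,0]]]'
python3 - <<'E'
from h import *
plan(.43,.275,.15,165)
s=snap("wrist");cv2.imwrite("pics/w8.png",s["image"][:,:,::-1])
s=snap("scene");cv2.imwrite("pics/s8.png",cv2.resize(s["image"][140:260,190:350,::-1],None,fx=4.5,fy=4.5))
for d in silhouettes(s,"chip1_centre"): 
    ys,xs=np.nonzero(d["mask"]); print(d["confidence"],d["bbox"],back(s,[xs.mean(),ys.mean()],.008))
E
```

```text
clock: 12.3
tool_pos: [0.5518, 0.0355, 0.17]
orientation: [-90.1, 0.5, 175.9]
force: [0.7, 0.3, -0.7]
opening: 0.0157
pos [0.5518 0.0355 0.17  ] rpy [-90.15   0.5  175.94] | turn ry 10.94 then shift cm [ 17.96   2.   -19.98] | shift first [ 13.84   2.   -23.03] | F [ 0.72  0.27 -0.69] open 0.0157 t 12.3
```

View pics/w8.png

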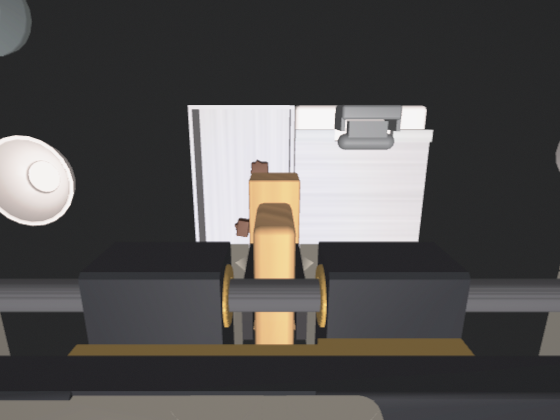

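View pics/s8.png

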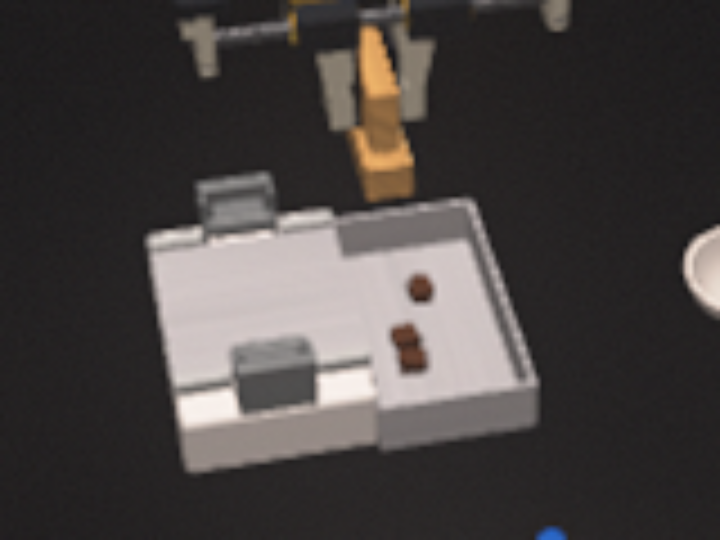

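```bash
python3 -m pendant '[[[0,0,0,0,5.5,0,0],[1,0.1,-1.2,0,5.5,0,0],[2.1,0.2,-2.35,0,0,0,0],[2.1,0.2,-2.35,0,0,0,0],[2.1,0.2,-2.35,0,0,0,0],[2.1,0.2,-2.35,0,0,0,0],[2.1,0.2,-2.35,0,0,0,0],[2.1,0.2,-2.35,0,0,0,0],[2.1,0.2,-2.35,0,0,0,0],[2.1,0.2,-2.35,0,0,0,0],[0,0,0,0,0,0,0],[0,0,0,0,0,0,0]]]'
python3 - <<'E'
from h import *
plan(.43,.275,.0226,165)
E
```

```text
clock: 13.45
tool_pos: [0.4263, 0.2745, 0.1454]
orientation: [-89.9, -0.1, 165.1]
force: [-0.7, -0.2, -1.1]
opening: 0.0159
pos [0.4263 0.2745 0.1454] rpy [-8.9870e+01 -6.0000e-02  1.6505e+02] | turn ry 0.05 then shift cm [-0.34 12.28 -0.15] | shift first [-0.34 12.28 -0.15] | F [-0.72 -0.21 -1.13] open 0.0159 t 13.45
```

```bash
python3 -m pendant '[[[0,1.5,0,0,0,0,0],[0,2.5,0,0,0,0,0],[0,2.5,0,0,0,0,0],[0,2.5,0,0,0,0,0],[0,1.5,0,0,0,0,0],[0,0.8,0,0,0,0,0],[0,0,0,0,0,0,0],[0,0,0,0,0,0,0],[0,0,0,0,0,0,0]]]'
python3 - <<'E'
from h import *
plan(.43,.275,.0226,165)
E
```

```text
clock: 14.2
tool_pos: [0.4282, 0.2741, 0.0345]
orientation: [-90.1, 0.0, 164.9]
force: [0.7, 0.7, -2.1]
opening: 0.0157
pos [0.4282 0.2741 0.0345] rpy [-9.0060e+01  4.0000e-02  1.6489e+02] | turn ry -0.11 then shift cm [-0.15  1.19 -0.13] | shift first [-0.15  1.19 -0.13] | F [ 0.66  0.69 -2.11] open 0.0157 t 14.2
```

```bash
python3 -m pendant '[[[0,0.5,0,0,0,0,0],[0,0.4,0,0,0,0,0],[0,0.2,0,0,0,0,0],[0,0.05,0,0,0,0,0],[0,0,0,0,0,0,0],[0,0,0,0,0,0,0],[0,0,0,0,0,0,0]]]'
python3 - <<'E'
from h import *
plan(.43,.275,.0226,165)
E
```

```text
clock: 14.78
tool_pos: [0.4277, 0.2741, 0.0226]
orientation: [-90.0, 0.0, 164.9]
force: [-1.7, -1.3, 6.0]
opening: 0.016
pos [0.4277 0.2741 0.0226] rpy [-9.0020e+01  2.0000e-02  1.6491e+02] | turn ry -0.09 then shift cm [-0.2   0.   -0.15] | shift first [-0.2   0.   -0.15] | F [-1.7  -1.3   6.04] open 0.016 t 14.7833
```

```bash
python3 -m pendant '[[[0,0,0,0,0,0,0.3],[0,0,0,0,0,0,0.6],[0,0,0,0,0,0,1],[0,0,0,0,0,0,1],[0,0,0,0,0,0,1],[0,0,0,0,0,0,1],[0,0,0,0,0,0,1],[0,0,0,0,0,0,1],[0,0,0,0,0,0,1],[0,-0.5,0,0,0,0,1],[0,-1.5,0,0,0,0,1],[0,-2.5,0,0,0,0,1]]]'
python3 -m pendant '[[[0,-3,0,0,0,0,1],[0,-3,0,0,0,0,1],[0,-3,0,0,0,0,1],[0,0,0,0,0,0,1]]]'
python3 - <<'E'
from h import *
plan(.33,-.33,.20,188)
s=snap("scene");cv2.imwrite("pics/s9.png",cv2.resize(s["image"][100:260,190:400,::-1],None,fx=3.7,fy=3.7))
E
```

```text
clock: 15.78
tool_pos: [0.4264, 0.2725, 0.066]
orientation: [-89.8, -0.1, 164.9]
force: [-0.3, 0.3, -0.1]
opening: 0.0864
clock: 16.12
tool_pos: [0.4301, 0.2762, 0.1637]
orientation: [-90.5, 0.3, 165.0]
force: [0.6, 0.9, 0.8]
opening: 0.0878
pos [0.4301 0.2762 0.1637] rpy [-90.48   0.29 164.96] | turn ry -23.04 then shift cm [18.35 -3.63 58.64] | shift first [-6.06 -3.63 61.14] | F [0.56 0.92 0.77] open 0.0878 t 16.1167
```

View pics/s9.png

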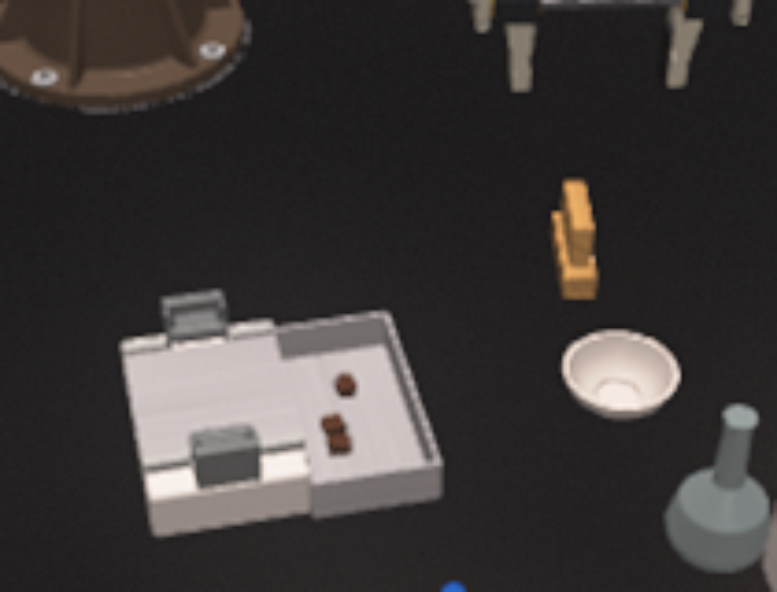

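```bash
python3 - <<'E'
from h import *
plan(.47,-.02,.20,187)
E
python3 -c "
import numpy as np
a=np.deg2rad(187);d=np.array([.352-.47,-.32+.02]);print(np.cos(a)*d[0]+np.sin(a)*d[1],-np.sin(a)*d[0]+np.cos(a)*d[1])"
```

```text
pos [0.429  0.2755 0.1609] rpy [-90.37   0.17 164.92] | turn ry -22.08 then shift cm [-0.47 -3.91 29.83] | shift first [-11.65  -3.91  27.47] | F [-0.63  0.41  0.13] open 0.0876 t 16.1667
0.1536812489152202 0.2833832629705892
```

```bash
python3 -m pendant '[[[0,-1,0,0,-5.5,0,1],[0,-1,0,0,-5.5,0,1],[0,-1,0,0,-5.5,0,1],[0,-0.9,0,0,-5.5,0,1],[0,0,3.7,0,0,0,1],[0,0,3.7,0,0,0,1],[0,0,3.7,0,0,0,1],[0,0,3.7,0,0,0,1],[0,0,3.7,0,0,0,1],[0,0,3.7,0,0,0,1],[0,0,3.7,0,0,0,1],[0,0,3.7,0,0,0,1]]]'
python3 -m pendant '[[[1.7,0,3.1,0,0,0,1],[1.7,0,3.1,0,0,0,1],[1.7,0,3.1,0,0,0,1],[1.7,0,3.1,0,0,0,1],[1.7,0,3.1,0,0,0,1],[1.7,0,3.1,0,0,0,1],[1.7,0,3.1,0,0,0,1],[1.7,0,3.1,0,0,0,1],[1.7,0,3.1,0,0,0,1],[0,0,0,0,0,0,1],[0,0,0,0,0,0,1]]]'
python3 - <<'E'
from h import *
s=snap("wrist"); plan(.407,-.315,.2,187)
cv2.imwrite("pics/w10.png",s["image"][:,:,::-1])
for d in silhouettes(s,"cover_handle")[:2]:
    print(d["confidence"],d["bbox"],fit(s,d["mask"],COV,[.407,-.315]))
E
```

```text
clock: 17.17
tool_pos: [0.4625, -0.0218, 0.1959]
orientation: [-90.0, -0.0, -173.1]
force: [2.1, 0.9, -0.2]
opening: 0.0877
clock: 18.08
tool_pos: [0.3432, -0.3165, 0.1953]
orientation: [-90.1, -0.1, -173.3]
force: [-0.0, 0.8, -0.1]
opening: 0.0875
pos [ 0.3438 -0.3156  0.1955] rpy [-9.0050e+01 -7.0000e-02 -1.7325e+02] | turn ry -0.25 then shift cm [-6.28 -0.45  0.71] | shift first [-6.28 -0.45  0.68] | F [-0.34  0.04 -0.52] open 0.0877 t 18.1333
0.68 [237.0, 62.0, 91.2, 103.3] ([np.float64(0.406214411614332), np.float64(-0.313758455294476), np.float64(6.737439634461997)], np.float64(0.9856086373329163))
```

View pics/w10.png

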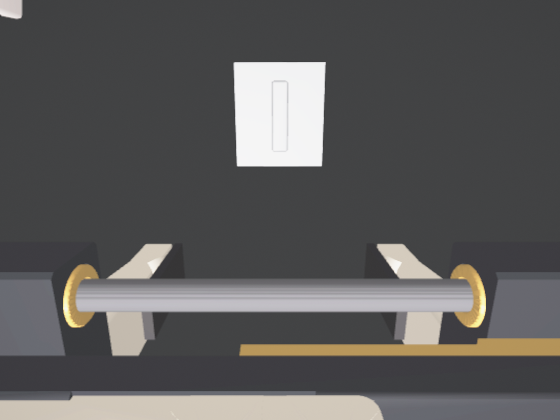

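```bash
python3 -m pendant '[[[-3.1,0,0.3,0,0,0,1],[-3.1,0,0.3,0,0,0,1],[0,2,0,0,0,0,1],[0,3,0,0,0,0,1],[0,3,0,0,0,0,1],[0,3,0,0,0,0,1],[0,2.5,0,0,0,0,1],[0,0,0,0,0,0,1],[0,0,0,0,0,0,1],[0,0,0,0,0,0,1]]]'
python3 - <<'E'
from h import *
plan(.4062,-.3138,.0085,186.75)
E
```

```text
clock: 19.02
tool_pos: [0.4083, -0.3135, 0.0625]
orientation: [-89.9, 0.1, -173.0]
force: [0.8, -0.2, 1.0]
opening: 0.0877
pos [ 0.4083 -0.3135  0.0625] rpy [-8.9950e+01  6.0000e-02 -1.7299e+02] | turn ry 0.26 then shift cm [0.22 5.4  0.01] | shift first [0.22 5.4  0.01] | F [ 0.8  -0.21  0.99] open 0.0877 t 19.0167
```

```bash
python3 -m pendant '[[[0.2,1.7,0,0,0.2,0,1],[0,1.7,0,0,0,0,1],[0,1.1,0,0,0,0,1],[0,0.5,0,0,0,0,1],[0,0,0,0,0,0,1],[0,0,0,0,0,0,1],[0,0,0,0,0,0,1]]]'
python3 - <<'E'
from h import *
plan(.4062,-.3138,.008,186.75)
E
```

```text
clock: 19.6
tool_pos: [0.4061, -0.3144, 0.0126]
orientation: [-89.9, 0.1, -173.3]
force: [-0.3, 0.2, 0.4]
opening: 0.0878
pos [ 0.4061 -0.3144  0.0126] rpy [-8.9940e+01  1.2000e-01 -1.7328e+02] | turn ry -0.03 then shift cm [-0.01  0.46 -0.05] | shift first [-0.01  0.46 -0.05] | F [-0.3   0.19  0.42] open 0.0878 t 19.6
```

```bash
python3 -m pendant '[[[0,0.25,0,0,0,0,1],[0,0.2,0,0,0,0,0.9],[0,0,0,0,0,0,0.6],[0,0,0,0,0,0,0.3],[0,0,0,0,0,0,0.1],[0,0,0,0,0,0,0],[0,0,0,0,0,0,0],[0,0,0,0,0,0,0],[0,0,0,0,0,0,0],[0,0,0,0,0,0,0],[0,0,0,0,0,0,0],[0,0,0,0,0,0,0]]]'
python3 -m pendant '[[[0,0,0,0,0,0,0],[0,0,0,0,0,0,0],[0,0,0,0,0,0,0],[0,0,0,0,0,0,0]]]'
```

```text
clock: 20.6
tool_pos: [0.405, -0.314, 0.0067]
orientation: [-90.0, -0.0, -173.3]
force: [-1.6, 1.0, 0.1]
opening: 0.0196
clock: 20.93
tool_pos: [0.405, -0.3141, 0.0067]
orientation: [-90.0, 0.0, -173.3]
force: [-0.9, 0.9, -0.3]
opening: 0.0137
```

```bash
python3 -m pendant '[[[0,-1,0,0,0,0,0],[0,-2.5,0,0,0,0,0],[0,-3.5,0,0,0,0,0],[0,-3.5,0,0,0,0,0],[0,-3.5,0,0,3,0,0],[0,0,0,0,4,0,0],[0,0,0,0,4,0,0],[0,0,0,0,0,0,0]]]'
python3 - <<'E'
from h import *
plan(.5419,-.0311,.15,175.9)
s=snap("wrist");cv2.imwrite("pics/w11.png",s["image"][:,:,::-1])
o=ctrl.get_obs();p=o["tool_pos"];bz=p[2]-.0067
a=np.deg2rad(o["orientation"][2])
print(np.round(proj(s,place(box(-.048,-.0479,-.042,.042,0.006,.00601),p[0],p[1],a,bz))[::2],1))
E
```

```text
clock: 21.6
tool_pos: [0.4051, -0.314, 0.1482]
orientation: [-90.0, 0.1, 175.5]
force: [-0.0, 0.4, -2.4]
opening: 0.0139
pos [ 0.4051 -0.314   0.1482] rpy [-8.9980e+01  1.2000e-01  1.7551e+02] | turn ry -0.39 then shift cm [-11.62  -0.18 -29.2 ] | shift first [-11.42  -0.18 -29.28] | F [-0.01  0.39 -2.36] open 0.0139 t 21.6
[[181.8 163.8]
 [368.5 162.9]
 [181.8 164.1]
 [368.5 163.1]]
```

View pics/w11.png

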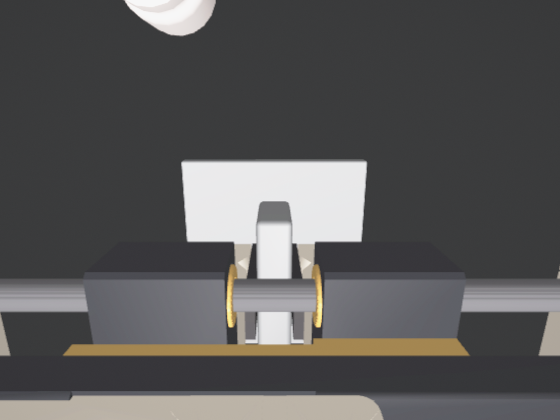

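```bash
python3 -m pendant '[[[-0.7,-0.1,-1.6,0,-0.4,0,0],[-1.3,0,-3.2,0,0,0,0],[-1.3,0,-3.2,0,0,0,0],[-1.3,0,-3.2,0,0,0,0],[-1.3,0,-3.2,0,0,0,0],[-1.3,0,-3.2,0,0,0,0],[-1.3,0,-3.2,0,0,0,0],[-1.3,0,-3.2,0,0,0,0],[-1.2,0,-3.2,0,0,0,0],[-0.6,0,-1.9,0,0,0,0],[0,0,0,0,0,0,0],[0,0,0,0,0,0,0]]]'
python3 -m pendant '[[[0,1.5,0,0,0,0,0],[0,2.5,0,0,0,0,0],[0,1,0,0,0,0,0],[0,0,0,0,0,0,0],[0,0,0,0,0,0,0],[0,0,0,0,0,0,0]]]'
python3 - <<'E'
from h import *
plan(.5419,-.0311,.085,175.9)
s=snap("wrist");cv2.imwrite("pics/w12.png",s["image"][:,:,::-1])
s=snap("scene");cv2.imwrite("pics/s12.png",cv2.resize(s["image"][130:250,190:350,::-1],None,fx=4.5,fy=4.5))
E
```

```text
clock: 22.65
tool_pos: [0.5405, -0.0307, 0.147]
orientation: [-90.0, -0.1, 176.3]
force: [-0.1, -0.8, -1.4]
opening: 0.014
clock: 23.15
tool_pos: [0.5412, -0.0321, 0.0986]
orientation: [-90.0, 0.0, 176.1]
force: [-0.4, -0.1, -0.2]
opening: 0.0137
pos [ 0.5412 -0.0321  0.0986] rpy [-8.9990e+01  5.0000e-02  1.7611e+02] | turn ry 0.21 then shift cm [-0.06  1.36 -0.1 ] | shift first [-0.06  1.36 -0.1 ] | F [-0.39 -0.12 -0.22] open 0.0137 t 23.15
```

View pics/w12.png

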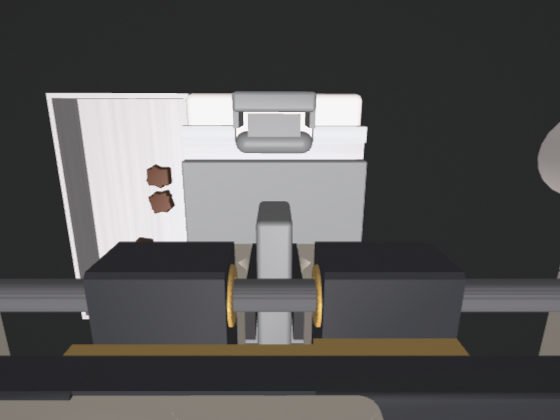

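View pics/s12.png

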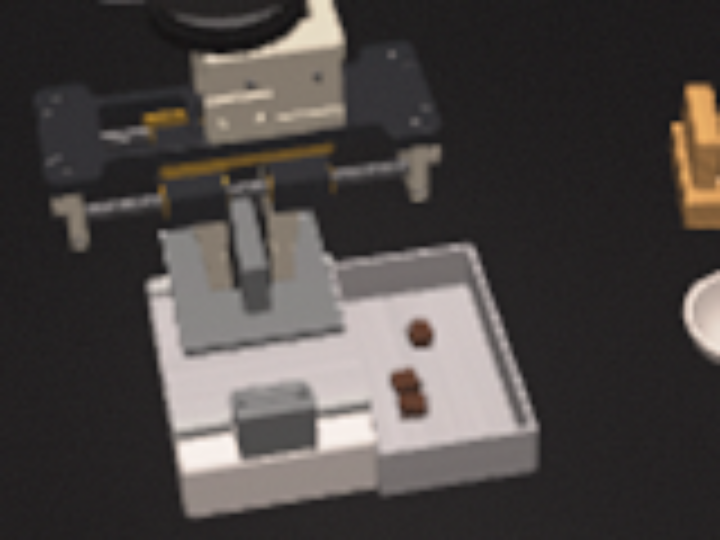

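```bash
python3 - <<'E'
from h import *
s=snap("wrist")
n=back(s,[[275,153]],.060)[0]; n2=back(s,[[237,143],[312,143]],.06)
bz=ctrl.get_obs()["tool_pos"][2]-.0067
for dz in(0,-.002): 
    e=back(s,[[184,161],[366,161]],bz+.006+dz); print(e)
print(n,n2)
import cv2
cv2.imwrite("pics/w12c.png",cv2.resize(s["image"][80:250,170:380,::-1],None,fx=3.5,fy=3.5,interpolation=cv2.INTER_CUBIC))
E
```

```text
[[ 0.59301314  0.00585347  0.09804273]
 [ 0.58742308 -0.07539258  0.09804273]]
[[ 0.59274368  0.00638092  0.09604273]
 [ 0.58708303 -0.07589109  0.09604273]]
[ 0.5888417  -0.03478894  0.06      ] [[ 0.59571911 -0.01440771  0.06      ]
 [ 0.59290188 -0.05536713  0.06      ]]
```

View pics/w12c.png

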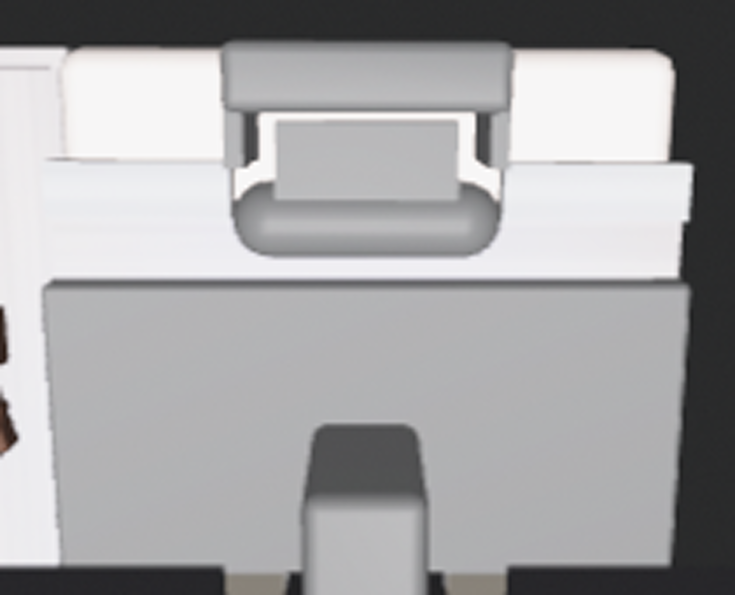

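```bash
python3 -m pendant '[[[-0.08,0.7,0,0,0.2,0,0],[0,0.7,0,0,0,0,0],[0,0.6,0,0,0,0,0],[0,0,0,0,0,0,0],[0,0,0,0,0,0,0],[0,0,0,0,0,0,0]]]'
python3 - <<'E'
from h import *
plan(.5419,-.0311,.0717,175.9)
E
```

```text
clock: 23.8
tool_pos: [0.5415, -0.0317, 0.0775]
orientation: [-90.0, -0.0, 175.9]
force: [0.0, -0.1, -0.7]
opening: 0.0138
pos [ 0.5415 -0.0317  0.0775] rpy [-8.9990e+01 -2.0000e-02  1.7591e+02] | turn ry 0.01 then shift cm [-0.04  0.58 -0.07] | shift first [-0.04  0.58 -0.07] | F [ 0.01 -0.08 -0.65] open 0.0138 t 23.8
```

```bash
python3 -m pendant '[[[-0.04,0.2,-0.03,0,0,0,0],[0,0.2,0,0,0,0,0],[0,0.2,0,0,0,0,0],[0,0,0,0,0,0,0],[0,0,0,0,0,0,0]]]'
python3 -m pendant '[[[0,0.1,0,0,0,0,0],[0,0.1,0,0,0,0,0],[0,0,0,0,0,0,0]]]'
python3 -m pendant '[[[0,0.1,0,0,0,0,0],[0,0.1,0,0,0,0,0],[0,0,0,0,0,0,0]]]'
```

```text
clock: 24.22
tool_pos: [0.542, -0.0314, 0.0717]
orientation: [-90.0, 0.0, 175.9]
force: [0.0, -0.8, -0.1]
opening: 0.0137
clock: 24.47
tool_pos: [0.5426, -0.0315, 0.0708]
orientation: [-90.0, 0.1, 175.9]
force: [-1.8, -0.8, 7.8]
opening: 0.0136
clock: 24.72
tool_pos: [0.543, -0.0314, 0.0691]
orientation: [-90.0, 0.2, 175.9]
force: [-1.8, 0.8, 9.3]
opening: 0.0136
```

```bash
python3 -m pendant '[[[0,0.1,0,0,0,0,0],[0,0.1,0,0,0,0,0],[0,0,0,0,0,0,0]]]'
python3 -m pendant '[[[0,0.1,0,0,0,0,0],[0,0.1,0,0,0,0,0],[0,0,0,0,0,0,0]]]'
```

```text
clock: 24.97
tool_pos: [0.5422, -0.0314, 0.0661]
orientation: [-90.0, 0.1, 175.9]
force: [0.6, 0.2, 2.7]
opening: 0.0141
clock: 25.22
tool_pos: [0.542, -0.0314, 0.0635]
orientation: [-90.0, 0.0, 175.9]
force: [-0.2, 0.4, 1.9]
opening: 0.0138
```

```bash
python3 -m pendant '[[[0,0.15,0,0,0,0,0],[0,0.15,0,0,0,0,0],[0,0,0,0,0,0,0],[0,0,0,0,0,0,0]]]'
python3 -m pendant '[[[0,0.15,0,0,0,0,0],[0,0.15,0,0,0,0,0],[0,0,0,0,0,0,0],[0,0,0,0,0,0,0]]]'
python3 -m pendant '[[[0,0.1,0,0,0,0,0],[0,0,0,0,0,0,0],[0,0,0,0,0,0,0]]]'
```

```text
clock: 25.55
tool_pos: [0.5415, -0.0315, 0.06]
orientation: [-90.0, -0.1, 175.9]
force: [1.4, -0.1, -4.2]
opening: 0.0139
clock: 25.88
tool_pos: [0.5417, -0.0314, 0.057]
orientation: [-90.0, -0.0, 175.9]
force: [3.6, 0.0, -10.9]
opening: 0.0135
clock: 26.13
tool_pos: [0.5419, -0.0315, 0.0568]
orientation: [-90.0, 0.0, 175.9]
force: [1.1, -0.0, -4.3]
opening: 0.0134
```

```bash
python3 -m pendant '[[[0,0.1,0,0,0,0,0],[0,0,0,0,0,0,0],[0,0,0,0,0,0,0]]]'
python3 -m pendant '[[[0,0.1,0,0,0,0,0],[0,0,0,0,0,0,0],[0,0,0,0,0,0,0]]]'
```

```text
clock: 26.38
tool_pos: [0.542, -0.0315, 0.0567]
orientation: [-90.0, 0.0, 175.9]
force: [-2.0, 1.6, 5.0]
opening: 0.0136
clock: 26.63
tool_pos: [0.542, -0.0315, 0.0566]
orientation: [-90.0, 0.1, 175.9]
force: [-5.3, 2.5, 15.8]
opening: 0.0138
```

```bash
python3 -m pendant '[[[0,0.02,0,0,0,0,0],[0,0,0,0,0,0,0],[0,0,0,0,0,0,0],[0,0,0,0,0,0,0],[0,0,0,0,0,0,0],[0,0,0,0,0,0,0],[0,0,0,0,0,0,0],[0,0,0,0,0,0,0],[0,0,0,0,0,0,0],[0,0,0,0,0,0,0],[0,0,0,0,0,0,0],[0,0,0,0,0,0,0]]]'
python3 - <<'E'
from h import *
plan(.5419,-.0311,.0567,175.9)
s=snap("wrist");cv2.imwrite("pics/w13.png",s["image"][:,:,::-1])
t=snap("scene");cv2.imwrite("pics/s13.png",cv2.resize(t["image"][100:260,150:400,::-1],None,fx=3.1,fy=3.1))
for d in silhouettes(t,"scraper_grip")[:1]: print(d["confidence"],fit(t,d["mask"],SCR,[.43,.275]))
for n,z in [("flask",.03),("cone_flask",.03),("beaker",.04),("jar",.035),("dish",.015),("vial",.025)]:
    for d in silhouettes(t,n)[:1]:
        ys,xs=np.nonzero(d["mask"]); print(n,back(t,[xs.mean(),ys.mean()],z)[0,:2])
print(ctrl.get_obs()["force"])
E
```

```text
clock: 27.63
tool_pos: [0.542, -0.0315, 0.0567]
orientation: [-90.0, 0.1, 175.9]
force: [-6.5, 2.5, 17.6]
opening: 0.0141
pos [ 0.542  -0.0315  0.0567] rpy [-9.0000e+01  7.0000e-02  1.7594e+02] | turn ry 0.04 then shift cm [ 0.01 -0.   -0.03] | shift first [ 0.01 -0.   -0.03] | F [-6.46  2.49 17.64] open 0.0141 t 27.6333
0.76 ([np.float64(0.428539667814101), np.float64(0.27386897688342665), np.float64(163.687657186673)], np.float64(0.9187725782394409))
flask [0.71512967 0.25839121]
cone_flask [ 0.72096371 -0.27891167]
beaker [0.62962476 0.39765515]
jar [ 0.56500527 -0.25267493]
dish [0.56982622 0.25233801]
vial [0.6170673  0.40757088]
[-5.37992102  3.03323801 17.70461725]
```

View pics/w13.png

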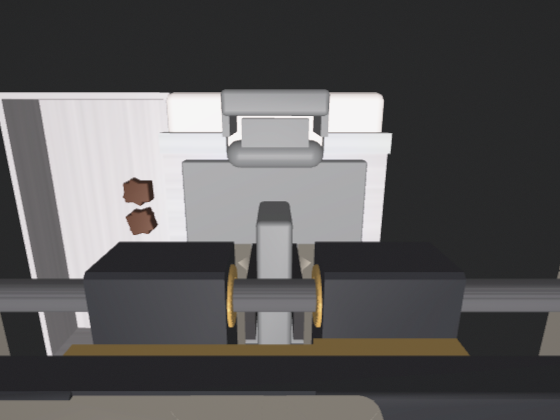

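View pics/s13.png

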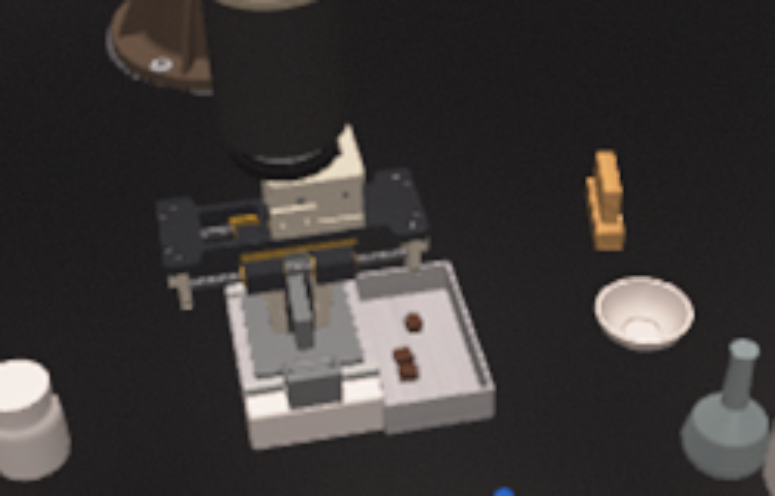

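```bash
python3 -c "
from plant import ctrl
print(ctrl.close_job()); print(ctrl.get_obs()['force'])"
```

```text
the job is handed in; nothing more can be done
None
the job is handed in; nothing more can be done
```

I swept all three chips into the tray with the scraper and stood the scraper back on the bench. I then pressed the clip cover under both catches and handed the job in at about 28 s, still gripping and pressing the cover. No verdict was reported.

What the last checks showed:
- **Cover:** The tool reading puts the cover's underside level with the plate top to within about 0.5 mm and centred to about 1–2 mm. Tilt and yaw error were about 0.1°. The wrist view shows the +x catch nose over the cover's edge. The -x edge was hidden in that view, so I inferred it from the tilt and the force drop at the snap.
- **Press force:** The wrist read about 17.7 N downward and held steady for a second. The catches pull the cover down as well, so the force on the plate should be roughly 18–30 N. I had no direct reading of that contact force.
- **Chips and scraper:** All three chips lie in the tray in the last scene picture, and the scraper stands upright at about (0.43, 0.27).
- **Bystanders:** The flask, conical flask, beaker, jar and dish re-measured within about 2 mm of their starting positions. The vial search came back at the beaker's position, which I took as a false match. The vial's blue cap still showed at the bottom edge of that picture, but I did not re-measure its position.

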